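# Slide the lapping plate home in its inclined holder

## Task

Take the white lapping plate with the blue band out of its drying stand and slide it, band end up, into the leaning slot of the blue holder. Push it in against the stiff shoe inside until it is fully home on the slot's floor, then let go; leave the green-banded plate and the other things on the bench where they are.

Things in the scene. Friction and masses are not known exactly. Their poses are not given: they have to be found in the camera images.
- blue_plate: white ceramic lapping plate with a blue band round its top end: 10 (x) x 60 (y) x 85 mm (z), about 0.2 kg, at first standing upright in one of the two grey stands with 63 mm showing. Origin: centre of its lower end; z along its length to the banded end; x through its thickness
- blue_plate_foot (a point): centre of the lower end face of the blue-banded plate (axes as the plate)
- green_plate: white ceramic lapping plate with a green band round its top end: 10 (x) x 60 (y) x 85 mm (z), about 0.2 kg, at first standing upright in one of the two grey stands with 63 mm showing. Origin: centre of its lower end; z along its length to the banded end; x through its thickness. To be left alone
- blue_holder: blue inclined plate holder, fixed to the bench: dark steel base 125 (x) x 100 (y) x 8 mm, on it an aluminium slot with blue cheeks and lips, about 115 mm high. Origin: centre of the base's underside, z up; the slot leans so that its mouth faces up and to its own +x side
- blue_holder_slot: the slot of the blue holder. Origin: centre of its mouth, 102 mm over the bench; z points OUT of the slot (30 degrees from vertical, leaning to the holder's +x), y along its 63 mm length, x across its 12 mm gap. It is 75 mm deep along -z. Flared lips rise 5 mm above the mouth, 31 mm wide overall across the gap
- blue_floor (a point): middle of the blue slot's hard floor, 75 mm below the mouth along the slot. Over it, unseen, a stiff brake shoe stands 15 to 25 mm above the floor, differing each time: it holds the plate's weight and the plate must push it down (about 9 N) to the floor; it does not spring back
- green_holder: green inclined plate holder, fixed to the bench: dark steel base 125 (x) x 100 (y) x 8 mm, on it an aluminium slot with green cheeks and lips, about 115 mm high. Origin: centre of the base's underside, z up; the slot leans so that its mouth faces up and to its own +x side. Not used in this job
- stand_a: grey plastic drying stand, fixed: 75 (x) x 95 (y) x 30 mm high, with a groove 12.5 (x) x 64 (y) x 22 mm deep from above that holds a plate. Origin: centre of the underside, z up; it holds the blue-banded plate
- stand_b: grey plastic drying stand, fixed: 75 (x) x 95 (y) x 30 mm high, with a groove 12.5 (x) x 64 (y) x 22 mm deep from above that holds a plate. Origin: centre of the underside, z up; it holds the green-banded plate
- oil_bottle: amber oil bottle with yellow cap, 52 mm across, 110 mm high, loose. Origin under its centre. Leave alone
- tin: dark steel cup, 72 mm across, 60 mm high, loose. Origin under its centre. Leave alone
- loupe: black and steel loupe, 40 mm across, 38 mm high, loose. Origin under its centre. Leave alone
Mind the look-alikes: they are no part of the job. Leave any red look-alike of the blue_holder alone.

How it is judged:
On the way:
1. the blue-banded plate's lower end is at least 15 mm down inside the blue holder's slot (z of blue_plate_foot in the frame of blue_holder_slot below -0.015 m and x of blue_plate_foot in the frame of blue_holder_slot between -0.006 and 0.006 m and y of blue_plate_foot in the frame of blue_holder_slot between -0.006 and 0.006 m and angle between the z axis of blue_plate and the z axis of blue_holder_slot, either way round below 0.15 rad), for 0.1 s.
At the end, for the whole second after the job is handed in: The blue-banded plate is in the blue holder's slot, band end up, its lower end within 3 mm of the slot's floor (at least 72 mm below the mouth along the slot) and within 5 mm of the slot's middle, in line with the slot within 0.08 rad, and at rest (z of blue_plate_foot in the frame of blue_holder_slot below -0.072 m and x of blue_plate_foot in the frame of blue_holder_slot between -0.005 and 0.005 m and y of blue_plate_foot in the frame of blue_holder_slot between -0.005 and 0.005 m and angle between the z axis of blue_plate and the z axis of blue_holder_slot, either way round below 0.08 rad and linear speed of blue_plate below 0.02 m/s); the robot touches nothing.
It fails at once if the green plate is moved by more than 20 mm (distance of green_plate from where it was at the start of the episode above 0.02 m).
It fails at once if the oil bottle is moved by more than 20 mm (distance of oil_bottle from where it was at the start of the episode above 0.02 m).
It fails at once if the tin is moved by more than 20 mm (distance of tin from where it was at the start of the episode above 0.02 m).
It fails at once if the loupe is moved by more than 20 mm (distance of loupe from where it was at the start of the episode above 0.02 m).
It also fails if it takes over 45 s, if anything falls off the work surface, if the arm or the gripper's body presses on something with over 40 N, if the wrist force passes 120 N, or if a joint passes its speed limit or range.

## Robot

A 6-joint arm with a two-finger parallel gripper is mounted at the origin on the work surface. World frame = base frame: x ahead of the robot, y to its left, z up, the work surface at z = 0. Lengths are in m, angles in rad, forces in N, time in s.
With the tool pointing down it reaches from about 0.35 to 0.85 m from the base axis. Payload 8.1 kg.
Tool frame: the origin (TCP) lies on the centre line of the jaws, within the pads' length; the fingertips stand 17 mm ahead of it and the grasp point (between the pads) lies 2 mm behind it; z points along the fingers, y is the line along which they close (so a half turn about z gives the same grasp; the last joint's range is limited). The gripper opens to 93 mm and grips with 3 to 60 N. Pads are 15 mm wide; open, the fingers measure 128 mm over their backs; the gripper's body (75 mm by 188 mm) begins 65 mm behind the grasp point.
Start: joints at [1.078, 0.13, 1.488, -0, 1.523, -0.085], TCP at [0.238, 0.551, 0.199] pointing down, gripper open.
Joint ranges: [-2.96, 2.96], [-0.89, 2.26], [0.02, 2.5], [-1.34, 4.48], [0, 2.73], [-2.66, 2.66]. Speed limits (rad/s): [2.39, 2.39, 2.79, 3.14, 3.14, 3.14].

## Interface

Orientations are given as a rotation vector (axis times angle).
In Python, from plant import telemetry, viewer, order gives the robot as it stands.
- The arm moves only by the tool send_rows, never from a script. Its argument "plan" is a list that holds one entry, the list of rows, each a list of 5 numbers: the closure, from -1 (fully open) to 1 (shut), then the shift along the world's x, y, z normalised to -1 to 1, where 1 is 0.2 m, then the turn about the world's z normalised to -1 to 1, where 1 is 60 degrees. A call has 1 to 20 rows; each row is the pose to reach, as a shift and turn from the pose commanded when the call began; what a row does not reach only later rows make up. A row lasts 1/12 s, in which the tool goes at most 41.7 mm and 7.16 degrees, less where a joint would pass 70% of its speed; a pose out of reach is approached as far as the arm can. A call with a number of a shift or a turn outside -1 to 1 is refused whole. A call with a gripper value outside its range is refused whole. The fingers move at their own pace and stop on an object; "force" is the grip in N (left out, the last holds). Time passes only in rows, so rows that repeat a pose let the fingers close. It gives the time, the measured TCP pose, the force, the opening and the grip force at its end, in the units of the state.
- telemetry.read_state(): the state, without advancing time (a new reading comes with each control period).
- viewer.read_camera(name): name is "scene" or "top"; returns (picture, depth): 420x560x3 uint8, blue, green, red; 420x560 float32, m along the optical axis (not along the pixel's ray), 0 where there is no reading.
- viewer.calibration(name): a dict with "camera_matrix" (3x3 intrinsics, pixels), "extrinsics" (4x4, takes a point from camera to world coordinates). Camera axes: x right, y up, looking along -z (the intrinsics and any distortion apply to the point x, -y, -z); pixel columns grow to the right and rows downward; lengths in m; the calibration is good to about 2 mm. A picture is of the moment at which its call begins. calibration takes no time and is no camera call.
- order.close_job(): hands the job in; it is judged then, once.
The state is a dict: "t": time; "q": joint angles; "dq": joint speeds; "joint_torque": joint torques, N m; "tool_pos": TCP position; "orientation": TCP orientation; "force": force on the tool from outside, world axes, zero at the start; "wrist_torque": the same for the moment, N m; "opening": finger opening in m; "gripper_force": force on a finger pad.
Only numpy, scipy, OpenCV 4.12 (cv2) and the standard library are available. Lean on these libraries where they do the work, as an engineer would, in place of code of your own. Each camera call takes 0.05 s, during which the arm holds its last target. There are 200 camera calls.

## Working session

There is one attempt and no reset: what is moved stays moved. The work goes in short steps, Python scripts to look and compute and a tool call to move; the robot and the scene stay as the last step left them, time stands still between calls to the robot, and variables do not carry over. Pictures are saved under pics/ and viewed, at most 10 in all, crops included, and the job is handed in when it is done.

Besides the shell and the picture viewer there is one more tool, called after "Request:" as name([rows], argument=value, ...), one row to a line, values as JSON. send_rows: Moves the arm, as the interface text tells. Scaled input: -1 to 1 covers 0.2 m each way for a shift and 60 degrees each way for a turn. Its arguments: {"type":"object","properties":{"plan":{"type":"array"},"force":{"type":"number"}},"required":["plan"]}

```bash
ls; mkdir -p pics; cat > h.py <<'E'
import numpy as np, cv2
from plant import telemetry, viewer, order
def cam(n):
    p,d=viewer.read_camera(n); c=viewer.calibration(n)
    return p,d,np.array(c["camera_matrix"]),np.array(c["extrinsics"]),c
def pt(u,v,z,K,E):
    return (E@np.array([(u-K[0,2])/K[0,0]*z,-(v-K[1,2])/K[1,1]*z,-z,1]))[:3]
def cloud(d,K,E):
    v,u=np.mgrid[:d.shape[0],:d.shape[1]]
    P=np.stack([(u-K[0,2])/K[0,0]*d,-(v-K[1,2])/K[1,1]*d,-d,np.ones_like(d)],-1)
    return (P@E.T)[...,:3]
E
python3 - <<'E'
from h import *
s=telemetry.read_state();print(s)
for n in("scene","top"):
    p,d,K,X,c=cam(n);cv2.imwrite(f"pics/{n}0.png",p);np.savez(f"{n}0.npz",p=p,d=d,K=K,X=X);print(c)
E
```

```text
pics
{'t': 0.0, 'q': array([ 1.07755317e+00,  1.31143634e-01,  1.48928434e+00, -1.60581368e-05,
        1.52298080e+00, -8.53763428e-02]), 'dq': array([ 0.00155546, -0.00305756,  0.00061365, -0.00025496,  0.00067693,
       -0.00128554]), 'joint_torque': array([ 7.50034469e-04, -5.59851551e+01, -4.91747010e+01,  7.68375350e-02,
        3.63915483e-02, -1.35234654e-04]), 'tool_pos': array([0.23767749, 0.55026125, 0.19799517]), 'orientation': array([-6.36140834e-01, -3.07599791e+00,  2.74094039e-03]), 'force': array([0.6283828 , 0.59031409, 0.11464636]), 'wrist_torque': array([ 0.02010093,  0.02917927, -0.00652342]), 'gripper_force': 0.0, 'opening': 0.0929995201127683}
{'camera_matrix': array([[534.28833649,   0.        , 271.91514151],
       [  0.        , 534.28833649, 209.101823  ],
       [  0.        ,   0.        ,   1.        ]]), 'extrinsics': array([[ 0.05535213, -0.73923481,  0.67116916,  1.38272183],
       [ 0.99841522,  0.03413985, -0.04473842, -0.05823927],
       [ 0.01015859,  0.67258187,  0.739953  ,  1.00913284],
       [ 0.        ,  0.        ,  0.        ,  1.        ]])}
{'camera_matrix': array([[388.95891209,   0.        , 280.10298101],
       [  0.        , 388.95891209, 207.36761087],
       [  0.        ,   0.        ,   1.        ]]), 'extrinsics': array([[ 0.00390785,  0.9983245 , -0.05773146,  0.48778794],
       [-0.9999185 ,  0.00319938, -0.0123592 , -0.00775726],
       [-0.01215379,  0.05777505,  0.99825564,  1.1674716 ],
       [ 0.        ,  0.        ,  0.        ,  1.        ]])}
```

View pics/scene0.png

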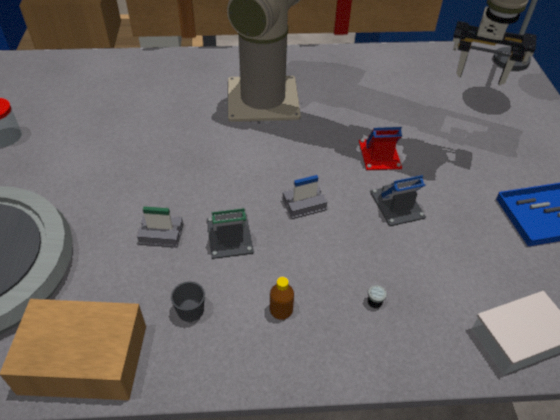

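View pics/top0.png

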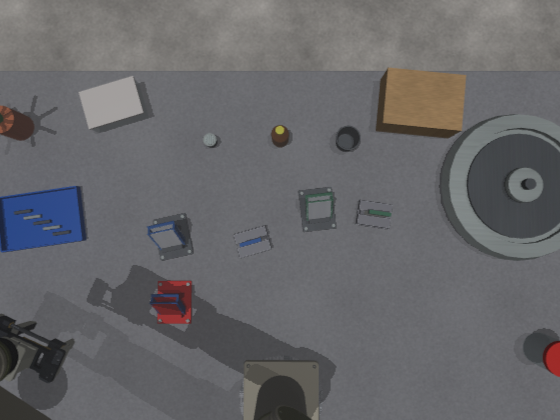

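The top view shows the blue plate near (253,241), the blue holder with its dark base near (170,237), and the red-based decoy near (173,302). I'll enlarge the area next.

```bash
python3 - <<'E'
from h import *
a=np.load("top0.npz");b=np.load("scene0.npz")
A=cv2.resize(a["p"][200:330,140:285],None,fx=5,fy=4.5,interpolation=cv2.INTER_CUBIC)
A=cv2.resize(a["p"][205:265,140:280],None,fx=5.5,fy=5.5,interpolation=cv2.INTER_CUBIC)
B=cv2.resize(b["p"][165:230,280:430],None,fx=5.133,fy=5.133,interpolation=cv2.INTER_CUBIC)
A=cv2.resize(A,(770,330));B=B[:,:770];cv2.imwrite("pics/cropA.png",np.vstack([A[:,:769],cv2.resize(B,(769,269))]) if 0 else A);cv2.imwrite("pics/cropB.png",B)
for n,z in(("top",a),("scene",b)):
    P=cloud(z["d"],z["K"],z["X"])
    hsv=cv2.cvtColor(z["p"],cv2.COLOR_BGR2HSV)
    blue=(hsv[...,0]>100)&(hsv[...,0]<125)&(hsv[...,1]>130)&(hsv[...,2]>60)
    ok=blue&(z["d"]>0)&(P[...,2]>.04)&(P[...,2]<.13)
    k,l,st,ce=cv2.connectedComponentsWithStats(ok.astype(np.uint8))
    for i in range(1,k):
        if st[i,4]>8:
            q=P[l==i];print(n,st[i],q.mean(0).round(4),np.percentile(q,[2,98],axis=0).round(3).tolist())
            w,V=np.linalg.eigh(np.cov(q[:,:2].T));print("  yaw long",np.degrees(np.arctan2(V[1,1],V[0,1])).round(1),np.sqrt(w).round(4))
E
```

```text
top [159 221  15   5  23] [0.5047 0.3201 0.1008] [[0.5, 0.301, 0.096], [0.51, 0.338, 0.103]]
  yaw long 102.3 [0.0015 0.0127]
top [148 225  10   4  18] [0.4962 0.357  0.1009] [[0.491, 0.345, 0.098], [0.5, 0.369, 0.105]]
  yaw long 106.0 [0.0014 0.0084]
top [240 238  21   8  56] [0.4545 0.0886 0.094 ] [[0.446, 0.063, 0.09], [0.462, 0.115, 0.098]]
  yaw long 105.9 [0.0022 0.0168]
top [161 295  17   3  20] [0.3093 0.3033 0.1021] [[0.306, 0.285, 0.098], [0.31, 0.327, 0.106]]
  yaw long 87.4 [0.0012 0.0147]
scene [374 128  27   8  57] [0.2971 0.3227 0.1082] [[0.291, 0.284, 0.096], [0.311, 0.351, 0.116]]
  yaw long 84.1 [0.0049 0.0241]
scene [372 131  12   6  22] [0.306  0.2857 0.1014] [[0.294, 0.278, 0.096], [0.316, 0.302, 0.107]]
  yaw long 46.9 [0.0041 0.0093]
scene [295 175  23  11 130] [0.4587 0.0853 0.0913] [[0.445, 0.058, 0.084], [0.47, 0.113, 0.096]]
  yaw long 107.8 [0.0038 0.0173]
scene [392 176  32  15 172] [0.4933 0.3297 0.1035] [[0.471, 0.291, 0.078], [0.512, 0.365, 0.114]]
  yaw long 104.8 [0.0088 0.0263]
scene [384 189   8   7  18] [0.4793 0.2876 0.0604] [[0.464, 0.285, 0.042], [0.494, 0.291, 0.079]]
  yaw long -169.6 [0.0009 0.0085]
```

View pics/cropA.png

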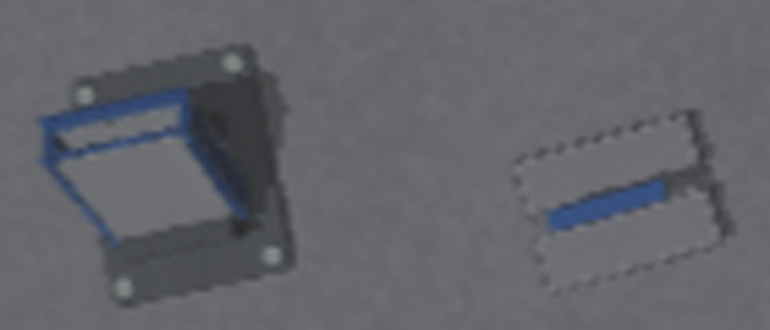

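View pics/cropB.png

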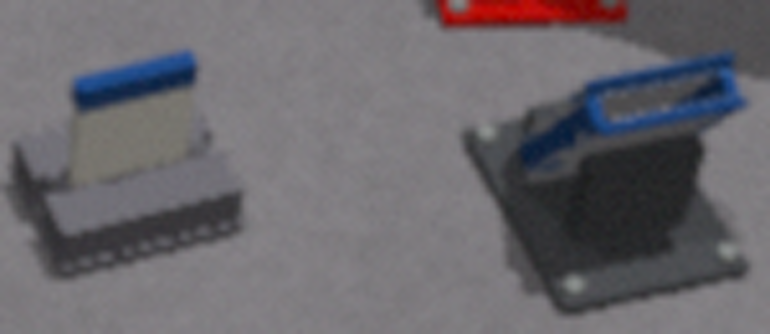

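Top crop (5.5x, origin 140,205): holder screws at about (85,95), (233,62), (272,255) and (122,287), with the rim leaning to world +x. The blue band runs from (548,222) to (667,188). Scene crop: three screws at about (487,130), (573,283) and (728,250). I'll measure these at subpixel level.

```bash
cat >> h.py <<'E'
def ray(u,v,h,K,E):
    r=E[:3,:3]@np.array([(u-K[0,2])/K[0,0],-(v-K[1,2])/K[1,1],-1]);o=E[:3,3]
    return o+r*(h-o[2])/r[2]
def blob(p,u,v,r=3):
    u0,v0=int(round(u)),int(round(v));g=cv2.cvtColor(p,cv2.COLOR_BGR2GRAY).astype(float)
    w=g[v0-r:v0+r+1,u0-r:u0+r+1];w=np.clip(w-np.median(w)-12,0,None)
    yy,xx=np.mgrid[v0-r:v0+r+1,u0-r:u0+r+1];return (w*xx).sum()/w.sum(),(w*yy).sum()/w.sum()
E
python3 - <<'E'
from h import *
S={"top":[(155,222),(182,216),(189,251),(162,257)],"scene":[(375,190),(391.6,220),(421.8,213.7)]}
for n in S:
    z=np.load(n+"0.npz");p,K,X=z["p"],z["K"],z["X"]
    for u,v in S[n]:
        b=blob(p,u,v);print(n,np.round(b,2),ray(*b,.009,K,X).round(4))
# blue rim corner rays
R={"top":[((40,120),.114,"-?"),((187,90),.0986,""),((40,120),.0986,""),((192,128),.114,""),((47,162),.114,"")],
 "scene":[((585,95),.114,""),((735,55),.114,""),((745,105),.0986,""),((600,135),.0986,"")]}
for n in R:
    z=np.load(n+"0.npz");o,s=((140,205),5.5) if n=="top" else ((280,165),5.133)
    for (u,v),h,_ in R[n]: print(n,u,v,h,ray((u+.5)/s-.5+o[0],(v+.5)/s-.5+o[1],h,z["K"],z["X"]).round(4))
a=np.load("top0.npz");b=np.load("scene0.npz")
A=cv2.resize(a["p"][213:263,143:193],None,fx=8,fy=8,interpolation=cv2.INTER_CUBIC)
B=cv2.resize(b["p"][170:220,377:427],None,fx=8,fy=8,interpolation=cv2.INTER_CUBIC)
cv2.imwrite("pics/hold.png",np.clip(np.hstack([A,B]).astype(float)*1.5,0,255).astype(np.uint8))
E
```

```text
top [154.49 221.72] [0.5106 0.3819 0.009 ]
top [181.66 215.83] [0.5285 0.3008 0.009 ]
top [189.06 250.98] [0.424  0.2768 0.009 ]
top [161.9  257.05] [0.4057 0.3574 0.009 ]
scene [374.12 188.87] [0.4162 0.2745 0.009 ]
scene [391.52 219.92] [0.5257 0.2979 0.009 ]
scene [422.76 212.91] [0.5061 0.3818 0.009 ]
top 40 120 0.114 [0.4957 0.3671 0.114 ]
top 187 90 0.0986 [0.5111 0.2989 0.0986]
top 40 120 0.0986 [0.4959 0.3726 0.0986]
top 192 128 0.114 [0.4921 0.2917 0.114 ]
top 47 162 0.114 [0.4751 0.3631 0.114 ]
scene 585 95 0.114 [0.5008 0.2894 0.114 ]
scene 735 55 0.114 [0.4776 0.3656 0.114 ]
scene 745 105 0.0986 [0.4956 0.3693 0.0986]
scene 600 135 0.0986 [0.512  0.2968 0.0986]
```

View pics/hold.png

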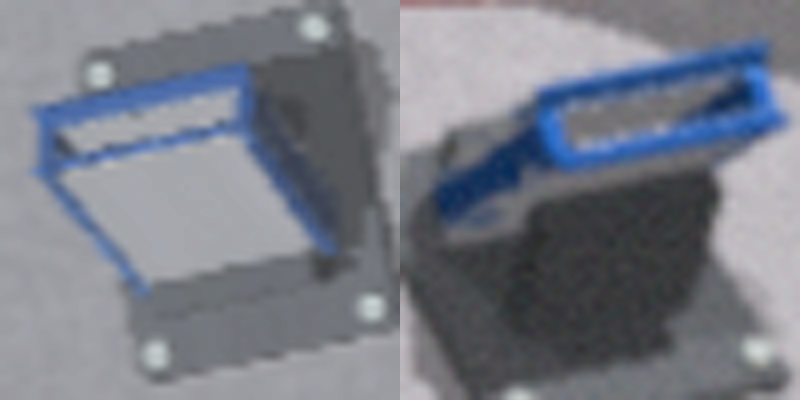

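The left half of the picture is the top view and the right half is the scene view, each at 8x. I read the rim's outer corners as left (37,110), (248,68), (252,130), (40,170) and right (540,95), (768,42), (788,118), (545,168). I'll fit the slot model to these.

```bash
python3 - <<'E'
from h import *
from scipy.optimize import least_squares
a=np.load("top0.npz");b=np.load("scene0.npz")
def proj(P,z):
    X=z["X"];q=(P-X[:3,3])@X[:3,:3];K=z["K"]
    return np.array([K[0,0]*q[0]/-q[2]+K[0,2],K[1,1]*-q[1]/-q[2]+K[1,2]])
def pxA(u,v):return np.array([(u+.5)/8-.5+143,(v+.5)/8-.5+213])
def pxB(u,v):return np.array([(u-400+.5)/8-.5+377,(v+.5)/8-.5+170])
c,s=np.cos(np.pi/6),np.sin(np.pi/6)
def slot(x0,x,y,zz): return np.array([x0+x*c+zz*s,y,.102-x*s+zz*c])
def world(P,p): C,S=np.cos(p[2]),np.sin(p[2]);return np.array([p[0]+C*P[0]-S*P[1],p[1]+S*P[0]+C*P[1],P[2]])
# corners: (sx,sy)
O=[(a,pxA(37,110),1,1),(a,pxA(248,68),1,-1),(a,pxA(252,130),-1,-1),(a,pxA(40,170),-1,1),
   (b,pxB(540,95),-1,-1),(b,pxB(768,42),-1,1),(b,pxB(788,118),1,1),(b,pxB(545,168),1,-1)]
S=[(a,(154.49,221.72),1,1),(a,(181.66,215.83),1,-1),(a,(189.06,250.98),-1,-1),(a,(161.9,257.05),-1,1),
   (b,(391.52,219.92),1,-1),(b,(422.76,212.91),1,1)]
def res(p,full=0):
    # p: x,y,yaw,x0,halfy,halfx, scene offset dx,dy, slot dy
    r=[]
    for z,uv,i,j in O:
        off=np.array([p[6],p[7],0]) if z is b else 0
        r.append(proj(world(slot(p[3],i*p[5],j*p[4]+p[8],.005),p)+off,z)-uv)
    for z,uv,i,j in S:
        off=np.array([p[6],p[7],0]) if z is b else 0
        r.append((proj(world(np.array([i*.0535,j*.0415,.009]),p)+off,z)-uv)*2)
    return np.array(r) if full else np.array(r).ravel()
f=least_squares(res,[.467,.329,.22,.02,.037,.0155,0,0,0])
print(f.x.round(4),np.degrees(f.x[2]));print(res(f.x,1).round(2).tolist())
p=f.x;print("mouth world",world(slot(p[3],0,0,0),p))
# plate band: top-face centre z=.093
for n,z,hs in(("top",a,(.093,)),("scene",b,(.093,))):
    P=cloud(z["d"],z["K"],z["X"]);hsv=cv2.cvtColor(z["p"],cv2.COLOR_BGR2HSV)
    m=((hsv[...,0]>100)&(hsv[...,0]<125)&(hsv[...,1]>90)).astype(np.uint8)
    k,l,st,ce=cv2.connectedComponentsWithStats(m)
    i=np.argmin(np.hypot(*(ce-((252.7,241) if n=="top" else (306,181))).T))
    print(n,st[i],ce[i],ray(*ce[i],.093 if n=="top" else .089,z["K"],z["X"]).round(4))
    v,u=np.nonzero(l==i);q=np.array([ray(x,y,.093,z["K"],z["X"])[:2] for x,y in zip(u,v)]);w,V=np.linalg.eigh(np.cov(q.T));print(np.degrees(np.arctan2(V[1,1],V[0,1]))%180,np.sqrt(w*12))
E
```

```text
[ 0.4669  0.3292  0.222   0.0248  0.0379  0.0118 -0.0022 -0.0014 -0.0033] 12.719668688931497
[[-0.06, 0.11], [0.46, -0.61], [0.23, -1.13], [-0.49, -0.09], [-0.71, -0.91], [-0.46, -0.1], [-0.17, -0.4], [1.38, -0.71], [0.27, 0.46], [0.16, 0.21], [-0.14, 0.15], [-0.35, 0.12], [0.98, 0.14], [-1.01, 0.99]]
mouth world [0.49101945 0.33467056 0.102     ]
top [240 238  21   9  83] [249.87951807 241.84337349] [0.4545 0.0885 0.093 ]
106.51502287745606 [0.01051013 0.05984873]
scene [294 175  24  11 149] [305.79865772 180.15436242] [0.4563 0.0856 0.089 ]
108.50501023798022 [0.02059367 0.06092376]
```

Request:
send_rows([
  [[-1,0.5,-1,0,0.665],[-1,0.5,-1,0,0.665],[-1,0.5,-1,0,0.665],[-1,0.5,-1,0,0.665],[-1,0.5,-1,0,0.665],[-1,0.5,-1,0,0.665],[-1,0.5,-1,0,0.665],[-1,0.5,-1,0,0.665]],
])

```text
t: 0.77
tool_pos: [0.3384, 0.3498, 0.1989]
orientation: [0.446, -3.11, -0.0]
force: [-1.2, 0.2, -0.7]
opening: 0.0929
gripper_force: 0.0
```

Request:
send_rows([
  [[-1,0.5,-1,0,0],[-1,0.5,-1,0,0],[-1,0.5,-1,0,0],[-1,0.5,-1,0,0],[-1,0.5,-1,0,0],[-1,0.5,-1,0,0],[-1,0.5,-1,0,0],[-1,0.5,-1,0,0]],
])

```text
t: 1.43
tool_pos: [0.4379, 0.1513, 0.1988]
orientation: [0.447, -3.109, -0.001]
force: [-0.8, 0.9, -0.4]
opening: 0.0929
gripper_force: 0.0
```

Request:
send_rows([
  [[-1,0.09,-0.31,0,0],[-1,0.09,-0.31,0,0],[-1,0.09,-0.31,0,0],[-1,0.09,-0.31,0,0],[-1,0.09,-0.31,0,0],[-1,0.09,-0.31,0,0]],
])

```text
t: 1.93
tool_pos: [0.4556, 0.0905, 0.199]
orientation: [0.454, -3.108, -0.001]
force: [-0.4, -0.6, -0.7]
opening: 0.093
gripper_force: 0.0
```

Request:
send_rows([
  [[-1,0.002,-0.0125,-0.2,0],[-1,0.002,-0.0125,-0.4,0],[-1,0.002,-0.0125,-0.5,0],[-1,0.002,-0.0125,-0.575,0],[-1,0.002,-0.0125,-0.575,0],[-1,0.002,-0.0125,-0.575,0],[-1,0.002,-0.0125,-0.575,0]],
])

```text
t: 2.52
tool_pos: [0.4571, 0.0871, 0.0854]
orientation: [-0.453, 3.107, 0.0]
force: [-0.3, 0.2, 0.5]
opening: 0.0931
gripper_force: 0.0
```

Request:
send_rows([
  [[1,0,0,0,0],[1,0,0,0,0],[1,0,0,0,0],[1,0,0,0,0],[1,0,0,0,0],[1,0,0,0,0],[1,0,0,0,0],[1,0,0,0,0]],
], force=25)

```text
t: 3.18
tool_pos: [0.4563, 0.0863, 0.084]
orientation: [0.452, -3.109, 0.0]
force: [-0.9, 0.6, 0.6]
opening: 0.0442
gripper_force: 0.0
```

Opening is 44 mm, which is less than the plate's 60 mm, so the jaws missed it or have turned. I'll look.

```bash
python3 - <<'E'
from h import *
s=telemetry.read_state();print(s["opening"],s["gripper_force"],s["tool_pos"])
a=cam("top");b=cam("scene")
A=cv2.resize(a[0][215:265,225:275],None,fx=8,fy=8,interpolation=cv2.INTER_CUBIC)
B=cv2.resize(b[0][130:230,260:360],None,fx=4,fy=4,interpolation=cv2.INTER_CUBIC)
cv2.imwrite("pics/g1.png",np.clip(np.hstack([A,B]).astype(float)*1.5,0,255).astype(np.uint8))
E
```

```text
0.04421514488383778 0.0 [0.45632308 0.08625197 0.08401942]
```

View pics/g1.png

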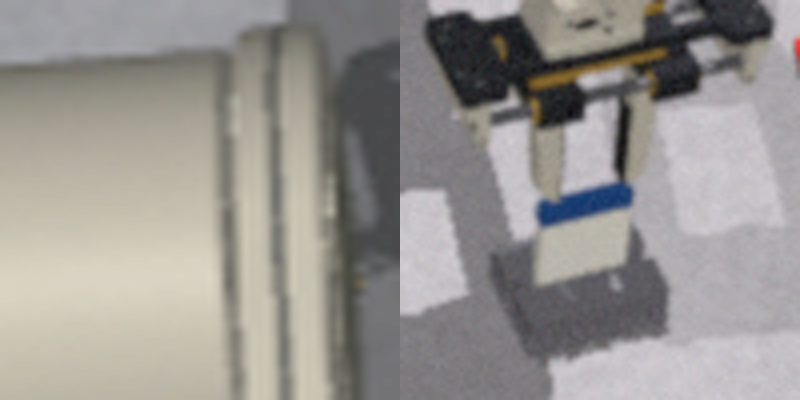

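The scene view shows the plate still in its stand. Both fingers sit behind the band (band top edge from (537,205) to (632,185), tips at about (548,198) and (635,180)), so they have closed off the plate's plane. I'll check this against depth.

```bash
python3 - <<'E'
from h import *
p,d,K,X,_=cam("scene");P=cloud(d,K,X)
for u,v,t in[(136,100,"Lf"),(136,130,"Lf"),(140,150,"Lf"),(145,165,"Lf"),(148,185,"Lf"),(240,100,"Rf"),(238,140,"Rf"),(235,160,"Rf"),(160,210,"band"),(200,200,"band"),(180,240,"plate"),(215,230,"plate"),(180,265,"plate")]:
    c,r=260+u/4,130+v/4;c,r=int(c),int(r);print(t,c,r,P[r,c].round(4),p[r,c])
hsv=cv2.cvtColor(p,cv2.COLOR_BGR2HSV);m=(hsv[...,0]>100)&(hsv[...,0]<125)&(hsv[...,1]>130)&(P[...,2]>.06)&(P[...,2]<.12)&(abs(P[...,1]-.085)<.06)
print(P[m].mean(0),np.percentile(P[m],[2,98],axis=0).round(3))
E
```

```text
Lf 294 155 [0.4989 0.0481 0.2112] [35 68 84]
Lf 294 162 [0.472  0.0522 0.1651] [72 78 80]
Lf 295 167 [0.4761 0.0547 0.1531] [88 96 98]
Lf 296 171 [0.4723 0.0581 0.1364] [ 94 103 108]
Lf 297 176 [0.4709 0.0614 0.1184] [ 97 104 106]
Rf 320 155 [0.4545 0.1147 0.1687] [ 95 103 108]
Rf 319 165 [0.4556 0.1145 0.1378] [ 92 100 105]
Rf 318 170 [0.4577 0.113  0.1235] [ 92 104 104]
band 300 182 [0.4624 0.0708 0.0894] [75 41 20]
band 310 180 [0.4588 0.0955 0.0916] [74 39 17]
plate 305 190 [0.4622 0.0847 0.0606] [114 122 124]
plate 313 187 [0.4535 0.1055 0.0614] [115 122 125]
plate 305 196 [0.4637 0.0857 0.0406] [113 119 123]
[0.45909535 0.08580751 0.09060907] [[0.449 0.058 0.082]
 [0.47  0.113 0.097]]
```

```bash
python3 - <<'E'
from h import *
z=np.load("scene0.npz");P=cloud(z["d"],z["K"],z["X"])
q=P[20:110,440:545].reshape(-1,3);q=q[(q[:,2]>.1)&(q[:,2]<.4)&(abs(q[:,0]-.24)<.15)&(abs(q[:,1]-.55)<.15)]
for h in np.arange(.14,.32,.01):
    k=q[(q[:,2]>=h)&(q[:,2]<h+.01)];print(round(h,2),len(k),k.mean(0).round(3) if len(k) else "",k[:,1].min().round(3) if len(k) else "",k[:,1].max().round(3) if len(k) else "")
p,d,K,X,_=cam("scene");P=cloud(d,K,X)
for r in range(172,190,2):print(r,[tuple((P[r,c]*1000).astype(int)) for c in (294,296,298,305,316,318,320,322)])
print(telemetry.read_state()["opening"])
E
```

```text
0.14 0   
0.15 0   
0.16 0   
0.17 0   
0.18 0   
0.19 0   
0.2 0   
0.21 4 [0.252 0.569 0.218] 0.499 0.595
0.22 41 [0.247 0.551 0.226] 0.489 0.601
0.23 45 [0.245 0.545 0.235] 0.49 0.601
0.24 48 [0.248 0.551 0.246] 0.488 0.601
0.25 46 [0.247 0.549 0.255] 0.489 0.602
0.26 52 [0.248 0.551 0.265] 0.487 0.604
0.27 57 [0.247 0.548 0.275] 0.486 0.603
0.28 55 [0.248 0.549 0.285] 0.487 0.604
0.29 19 [0.249 0.552 0.292] 0.486 0.604
0.3 51 [0.269 0.542 0.307] 0.457 0.613
0.31 254 [0.269 0.542 0.316] 0.458 0.619
172 [(np.int64(462), np.int64(54), np.int64(123)), (np.int64(471), np.int64(58), np.int64(132)), (np.int64(472), np.int64(62), np.int64(132)), (np.int64(333), np.int64(100), np.int64(-1)), (np.int64(460), np.int64(108), np.int64(120)), (np.int64(457), np.int64(113), np.int64(116)), (np.int64(335), np.int64(141), np.int64(0)), (np.int64(338), np.int64(146), np.int64(1))]
174 [(np.int64(465), np.int64(54), np.int64(120)), (np.int64(473), np.int64(58), np.int64(127)), (np.int64(469), np.int64(63), np.int64(123)), (np.int64(342), np.int64(99), np.int64(0)), (np.int64(457), np.int64(109), np
[... 2040 characters left out ...]
int64(470), np.int64(60), np.int64(84)), (np.int64(463), np.int64(66), np.int64(77)), (np.int64(462), np.int64(83), np.int64(74)), (np.int64(450), np.int64(113), np.int64(61)), (np.int64(387), np.int64(130), np.int64(-2)), (np.int64(390), np.int64(135), np.int64(0)), (np.int64(391), np.int64(140), np.int64(1))]
188 [(np.int64(467), np.int64(56), np.int64(74)), (np.int64(467), np.int64(61), np.int64(74)), (np.int64(467), np.int64(66), np.int64(74)), (np.int64(460), np.int64(84), np.int64(65)), (np.int64(453), np.int64(113), np.int64(57)), (np.int64(427), np.int64(123), np.int64(30)), (np.int64(399), np.int64(134), np.int64(1)), (np.int64(395), np.int64(140), np.int64(-2))]
0.02811277476561778
```

The reported tool z doesn't match the fingers. At the start the tips were seen at z≈0.219 with TCP z 0.198, and now they are at about 0.105 with TCP 0.084. So the tips lie about 21 mm above the reported TCP, and I'll use tip z = TCP z + 0.021. Next I reopen, lower 38 mm and grip.

Request:
send_rows([
  [[-1,0,0,0,0],[-1,0,0,0,0],[-1,0,0,0,0],[-1,0,0,0,0],[-1,0,0,0,0],[-1,0,0,0,0],[-1,0,0,0,0],[-1,0,0,0,0],[-1,0,0,0,0],[-1,0,0,0,0],[-1,0,0,0,0]],
])

```text
t: 4.3
tool_pos: [0.4563, 0.0863, 0.084]
orientation: [-0.452, 3.109, -0.0]
force: [-0.1, 0.1, 0.1]
opening: 0.0922
gripper_force: 0.0
```

Request:
send_rows([
  [[-1,0,0,-0.1,0],[-1,0,0,-0.19,0],[-1,0,0,-0.19,0],[-1,0,0,-0.19,0]],
])

```text
t: 4.63
tool_pos: [0.4551, 0.0862, 0.0453]
orientation: [0.451, -3.106, -0.0]
force: [-0.9, 0.8, 0.0]
opening: 0.0929
gripper_force: 0.0
```

Request:
send_rows([
  [[1,0,0,0,0],[1,0,0,0,0],[1,0,0,0,0],[1,0,0,0,0],[1,0,0,0,0],[1,0,0,0,0],[1,0,0,0,0],[1,0,0,0,0]],
], force=25)

```text
t: 5.3
tool_pos: [0.4567, 0.0863, 0.0465]
orientation: [-0.452, 3.108, -0.0]
force: [-1.3, -0.4, 3.4]
opening: 0.0597
gripper_force: 25.0
```

Request:
send_rows([
  [[1,0,0,0.1,0],[1,0,0,0.25,0],[1,0,0,0.4,0],[1,0,0,0.55,0],[1,0,0,0.68,-0.065],[1,0,0,0.68,-0.065],[1,0,0,0.68,-0.065]],
])

```text
t: 5.88
tool_pos: [0.4572, 0.0864, 0.1831]
orientation: [-0.346, 3.12, -0.0]
force: [-0.2, -0.3, -2.5]
opening: 0.0598
gripper_force: 25.0
```

Request:
send_rows([
  [[1,0.01,0.1,0,0],[1,0.03,0.25,0,0],[1,0.05,0.4,0,0],[1,0.07,0.55,0,0],[1,0.09,0.7,0,0],[1,0.11,0.85,0,0],[1,0.11,0.95,0,0],[1,0.11,1,0,0]],
])

```text
t: 6.55
tool_pos: [0.4765, 0.2881, 0.1787]
orientation: [0.35, -3.117, 0.001]
force: [0.4, -0.3, -2.2]
opening: 0.0595
gripper_force: 25.0
```

Request:
send_rows([
  [[1,0.03,0.12,0,0],[1,0.06,0.2,0,0],[1,0.06,0.22,0,0],[1,0.06,0.24,0,0],[1,0.06,0.24,0,0],[1,0.06,0.24,0,0],[1,0.06,0.24,0,0]],
])

```text
t: 7.13
tool_pos: [0.4902, 0.3333, 0.1818]
orientation: [0.345, -3.122, 0.001]
force: [0.6, 0.3, -2.1]
opening: 0.0598
gripper_force: 25.0
```

```bash
python3 - <<'E'
from h import *
s=telemetry.read_state();print(s["tool_pos"],s["orientation"],s["opening"],s["force"],s["t"])
a=cam("top");b=cam("scene")
for n,z in(("top1",a),("scene1",b)):np.savez(n+".npz",p=z[0],d=z[1],K=z[2],X=z[3])
A=cv2.resize(a[0][200:270,130:200],None,fx=5.5,fy=5.5,interpolation=cv2.INTER_CUBIC)
B=cv2.resize(b[0][130:230,365:440],None,fx=5.5,fy=5.5,interpolation=cv2.INTER_CUBIC)
A=np.vstack([A,np.zeros((B.shape[0]-A.shape[0],A.shape[1],3),np.uint8)])
cv2.imwrite("pics/over.png",np.clip(np.hstack([A,B]).astype(float)*1.5,0,255).astype(np.uint8))
E
```

```text
[0.49018136 0.33327485 0.18179813] [ 3.44671622e-01 -3.12216019e+00  7.97167372e-04] 0.0598121103974303 [ 0.55185035  0.34902619 -2.0942936 ] 7.1333
```

View pics/over.png

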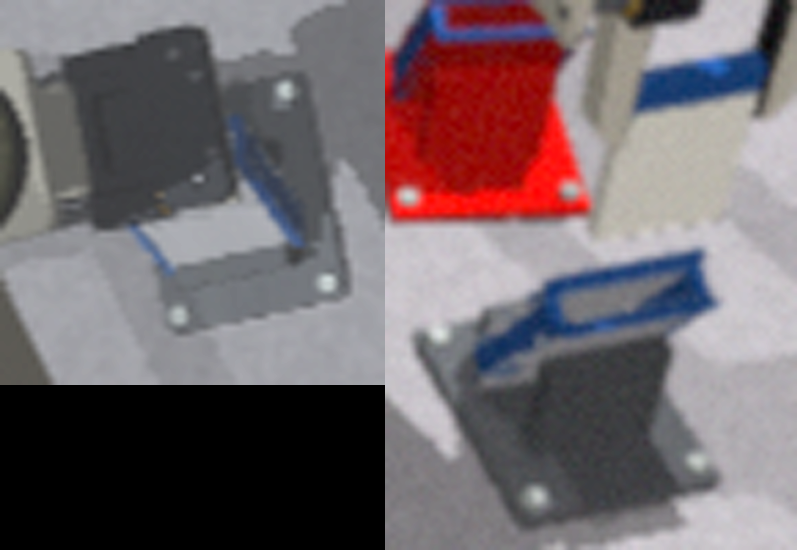

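Scene half (5.5x, origin 365,130): the plate's foot runs from (592,235) to (737,207), hanging vertical. The holder rim is below it, from (548,285) to (703,255), and the screws are at (437,335), (536,497) and (697,460). I'll use the known TCP to correct the camera offset.

```bash
python3 - <<'E'
from h import *
z=np.load("scene1.npz");p,K,X=z["p"],z["K"],z["X"]
yaw=np.radians(12.7);ex=np.array([np.cos(yaw),np.sin(yaw)]);ey=np.array([-ex[1],ex[0]])
px=lambda U,V:((U-385+.5)/5.5-.5+365,(V+.5)/5.5-.5+130)
f=lambda q:(q[:2]@ex).round(4).tolist(),
def co(q):return np.round([q[:2]@ex,q[:2]@ey],4)
T=np.array([.4902,.3333]);print("tool",co(T), "tool yaw",2*np.degrees(np.arctan2(-3.122,.3447))+270)
for U,V in[(592,235),(737,207)]:print("foot",co(ray(*px(U,V),.144,K,X)))
for U,V in[(437,335),(536,497),(697,460)]:
    b=blob(p,*px(U,V),r=3);print("screw",np.round(b,2),np.round(px(U,V),2),co(ray(*b,.009,K,X)),co(ray(*px(U,V),.009,K,X)))
for U,V,h in[(548,285,.1135),(703,255,.1135),(550,335,.0985),(716,300,.0985),(562,318,.1),(690,293,.1)]:print("rim",U,V,co(ray(*px(U,V),h,K,X)))
# horizontal profile of plate edges: gray rows
g=cv2.cvtColor(p,cv2.COLOR_BGR2GRAY)
# depth-based: plate face and rim points
P=cloud(z["d"],K,X)
hsv=cv2.cvtColor(p,cv2.COLOR_BGR2HSV)
m=(hsv[...,0]>100)&(hsv[...,0]<128)&(hsv[...,1]>110)
reg=np.zeros_like(m);reg[172:192,392:428]=1
q=P[m&reg];q=q[q[:,2]>.08];yy=q[:,:2]@ey;print("rim depth y",np.percentile(yy,[1,5,50,95,99]).round(4))
m2=(abs(P[...,2]-.165)<.018)&(abs(P[...,:2]@ex-(T@ex))<.03)&(abs(P[...,:2]@ey-(T@ey))<.06)
q=P[m2];yy=q[:,:2]@ey;print("plate depth y",np.percentile(yy,[1,5,50,95,99]).round(4),np.median(q[:,:2]@ex))
E
```

```text
tool [0.5515 0.2174] tool yaw 102.60101502990054
foot [0.5509 0.189 ]
foot [0.5514 0.2569]
screw [374.06 188.93] [374.05 190.5 ] [0.4665 0.176 ] [0.4719 0.1737]
screw [392.16 219.84] [392.05 219.95] [0.5785 0.1767] [0.5788 0.1763]
screw [422.28 212.54] [421.32 213.23] [0.5762 0.2606] [0.5776 0.2571]
rim 548 285 [0.5468 0.1764]
rim 703 255 [0.5476 0.2501]
rim 550 335 [0.5622 0.1733]
rim 716 300 [0.5617 0.2529]
rim 562 318 [0.5553 0.1818]
rim 690 293 [0.556  0.2428]
rim depth y [0.0991 0.175  0.2111 0.2467 0.248 ]
plate depth y [0.1851 0.186  0.2116 0.2421 0.2458] 0.5567877570250872
```

```bash
python3 - <<'E'
from h import *
z=np.load("scene1.npz");p,K,X=z["p"],z["K"],z["X"]
yaw=np.radians(12.7);ex=np.array([np.cos(yaw),np.sin(yaw)]);ey=np.array([-ex[1],ex[0]])
def proj(a,b,h):
    w=np.array([*(a*ex+b*ey),h]);q=(w-X[:3,3])@X[:3,:3]
    return K[0,0]*q[0]/-q[2]+K[0,2],K[1,1]*q[1]/q[2]+K[1,2]
S=12;c0,r0=390,146
I=cv2.resize(p[r0:r0+50,c0:c0+46],None,fx=S,fy=S,interpolation=cv2.INTER_CUBIC)
I=np.clip(I.astype(float)*1.6,0,255).astype(np.uint8)
def L(P,Q,c):
    t=lambda q:tuple(int(round((v-o+.5)*S)) for v,o in zip(proj(*q),(c0,r0)))
    print(t(P),t(Q));cv2.line(I,t(P),t(Q),c,1,cv2.LINE_AA)
ty,tx=.2174,.5515
for s in(-1,1):L((tx+.005,ty+s*.03,.144),(tx+.005,ty+s*.03,.22),(0,0,255))
L((tx+.005,ty-.03,.144),(tx+.005,ty+.03,.144),(0,0,255))
c,sn=np.cos(np.pi/6),.5;mx=.5515
R=lambda x,y,s:(mx+x*c+s*sn,ty+y,.102-x*sn+s*c)
for x in(-.0155,.0155):L(R(x,-.0315,.005),R(x,.0315,.005),(0,255,0))
for y in(-.0315,.0315):L(R(-.0155,y,.005),R(.0155,y,.005),(0,255,0))
cv2.imwrite("pics/ov2.png",I)
E
```

```text
(158, 343) (236, 48)
(437, 287) (528, -8)
(158, 343) (437, 287)
(88, 399) (374, 341)
(131, 546) (418, 486)
(88, 399) (131, 546)
(374, 341) (418, 486)
```

View pics/ov2.png

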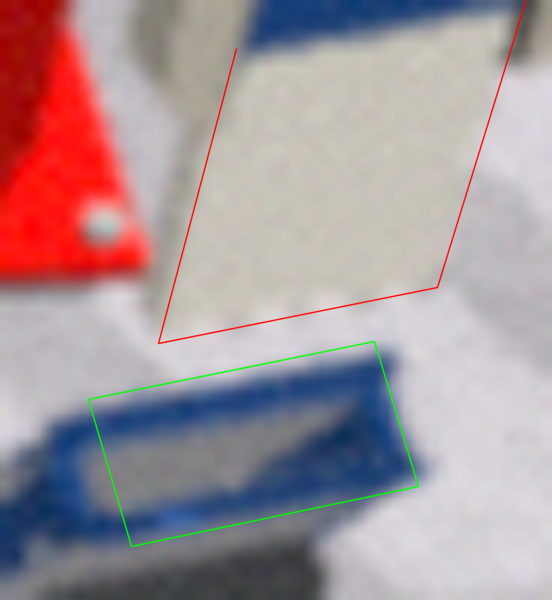

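The predicted plate (red) matches the image. The slot ring sits about 23 px (4 to 5 mm) left of the drawn slot, so the mouth centre is near y' = 0.2135 along the holder's y axis, while x agrees. I'll shift there and lower gently, watching the force.

Request:
send_rows([
  [[1,0.007,-0.0185,0,0],[1,0.007,-0.0185,-0.08,0],[1,0.007,-0.0185,-0.15,0],[1,0.007,-0.0185,-0.17,0],[1,0.007,-0.0185,-0.18,0],[1,0.007,-0.0185,-0.18,0],[1,0.007,-0.0185,-0.18,0]],
])

```text
t: 7.82
tool_pos: [0.492, 0.3306, 0.1468]
orientation: [-0.345, 3.122, 0.0]
force: [0.5, 0.6, -2.7]
opening: 0.0598
gripper_force: 25.0
```

Request:
send_rows([
  [[1,0,0,-0.01,0],[1,0,0,-0.02,0],[1,0,0,-0.02,0],[1,0,0,-0.02,0]],
])

```text
t: 8.15
tool_pos: [0.4918, 0.3307, 0.1421]
orientation: [-0.346, 3.122, 0.0]
force: [-0.0, 0.6, -3.0]
opening: 0.0596
gripper_force: 25.0
```

Request:
send_rows([
  [[1,0,-0.003,-0.01,0],[1,0,-0.003,-0.02,0],[1,0,-0.003,-0.02,0],[1,0,-0.003,-0.02,0]],
])

```text
t: 8.48
tool_pos: [0.4919, 0.33, 0.1379]
orientation: [-0.346, 3.122, -0.0]
force: [1.4, 1.0, -3.5]
opening: 0.0598
gripper_force: 25.0
```

Request:
send_rows([
  [[1,0.016,0.004,-0.001,0],[1,0.033,0.0075,-0.0015,0],[1,0.05,0.011,-0.0035,0],[1,0.066,0.015,-0.006,0],[1,0.082,0.0185,-0.0095,0],[1,0.0985,0.022,-0.0135,0],[1,0.0985,0.022,-0.0135,0],[1,0.0985,0.022,-0.0135,0]],
], force=15)

```text
t: 9.15
tool_pos: [0.5128, 0.3348, 0.1364]
orientation: [-0.345, 3.12, 0.001]
force: [0.3, -0.2, 4.4]
opening: 0.06
gripper_force: 15.0
```

Request:
send_rows([
  [[1,0.016,0.0035,-0.005,0],[1,0.0315,0.007,-0.01,0],[1,0.047,0.0105,-0.0165,0],[1,0.0625,0.014,-0.023,0],[1,0.077,0.0175,-0.0305,0],[1,0.0915,0.021,-0.0385,0],[1,0.0915,0.021,-0.0385,0],[1,0.0915,0.021,-0.0385,0]],
])

```text
t: 9.82
tool_pos: [0.5311, 0.3389, 0.1286]
orientation: [-0.345, 3.12, 0.001]
force: [0.7, -0.3, 5.1]
opening: 0.0597
gripper_force: 15.0
```

```bash
python3 - <<'E'
from h import *
s=telemetry.read_state();print(s["tool_pos"],s["force"],s["wrist_torque"])
p,d,K,X,_=cam("scene")
np.savez("scene2.npz",p=p,d=d,K=K,X=X)
B=cv2.resize(p[145:205,380:440],None,fx=9,fy=9,interpolation=cv2.INTER_CUBIC)
cv2.imwrite("pics/arc.png",np.clip(B.astype(float)*1.5,0,255).astype(np.uint8))
P=cloud(d,K,X);ex=np.array([.9755,.2198]);ey=np.array([-.2198,.9755])
a=P[...,:2]@ex;b=P[...,:2]@ey
m=(abs(b-.2135)<.015)&(P[...,2]>.09)&(P[...,2]<.21)&(abs(a-.58)<.08)
q=np.c_[a[m],P[...,2][m]]
for h in np.arange(.09,.21,.01):
    k=q[(q[:,1]>=h)&(q[:,1]<h+.01)]
    if len(k):print(round(h,2),len(k),np.percentile(k[:,0],[10,50,90]).round(4))
E
```

```text
[0.5311184  0.33893707 0.12860412] [ 0.70497866 -0.28521905  5.12541481] [ 0.04424292 -0.11504964 -0.00307598]
0.09 13 [0.5593 0.5625 0.5668]
0.1 28 [0.5624 0.5649 0.5682]
0.11 8 [0.5661 0.5673 0.5701]
0.12 11 [0.571  0.5732 0.575 ]
0.13 15 [0.5766 0.5783 0.5808]
0.14 13 [0.5819 0.5846 0.587 ]
0.15 14 [0.5879 0.5896 0.5914]
0.16 11 [0.5925 0.5937 0.5975]
0.17 59 [0.5918 0.5973 0.5992]
0.18 3 [0.5932 0.5941 0.596 ]
```

Depth shows the plate face sloping about 27°, so it has pivoted onto the slot axis. Next I slide it along the slot.

Request:
send_rows([
  [[1,-0.01,-0.002,-0.017,0],[1,-0.02,-0.0045,-0.035,0],[1,-0.029,-0.0065,-0.052,0],[1,-0.039,-0.009,-0.069,0],[1,-0.039,-0.009,-0.069,0]],
])

```text
t: 10.28
tool_pos: [0.5269, 0.3381, 0.1185]
orientation: [-0.344, 3.111, 0.004]
force: [8.6, -0.0, 14.5]
opening: 0.06
gripper_force: 15.0
```

The reaction force is 17 N, purely along the slot axis, so something is blocking the plate. I'll look.

```bash
python3 - <<'E'
from h import *
s=telemetry.read_state();print(s["tool_pos"],s["force"],s["wrist_torque"])
p,d,K,X,_=cam("scene")
np.savez("scene3.npz",p=p,d=d,K=K,X=X)
B=cv2.resize(p[145:195,385:435],None,fx=11,fy=11,interpolation=cv2.INTER_CUBIC)
cv2.imwrite("pics/jam.png",np.clip(B.astype(float)*1.5,0,255).astype(np.uint8))
P=cloud(d,K,X);ex=np.array([.9755,.2198]);ey=np.array([-.2198,.9755])
a=P[...,:2]@ex;b=P[...,:2]@ey
m=(abs(b-.2135)<.015)&(P[...,2]>.08)&(P[...,2]<.21)&(abs(a-.58)<.08)
q=np.c_[a[m],P[...,2][m]]
for h in np.arange(.08,.2,.01):
    k=q[(q[:,1]>=h)&(q[:,1]<h+.01)]
    if len(k):print(round(h,2),len(k),np.percentile(k[:,0],[10,50,90]).round(4))
E
```

```text
[0.52685812 0.33809266 0.11846343] [ 8.64150825 -0.01563644 14.54748486] [-0.00894585 -1.58346077  0.00249309]
0.08 10 [0.5551 0.5573 0.5599]
0.09 11 [0.5613 0.565  0.5667]
0.1 21 [0.5613 0.5662 0.5683]
0.11 8 [0.5666 0.5706 0.5718]
0.12 7 [0.5735 0.5755 0.5784]
0.13 10 [0.5808 0.5833 0.5847]
0.14 8 [0.5889 0.5894 0.5919]
0.15 8 [0.5931 0.5945 0.5961]
0.16 14 [0.6002 0.6017 0.604 ]
0.17 52 [0.5967 0.6008 0.6054]
```

View pics/jam.png

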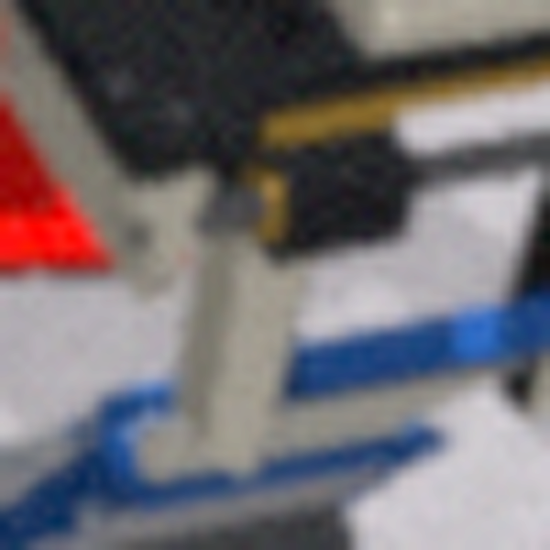

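```bash
python3 - <<'E'
from h import *
z=np.load("scene3.npz");K,X,d=z["K"],z["X"],z["d"]
ex=np.array([.9755,.2198]);ey=np.array([-.2198,.9755])
def proj(a,b,h):
    w=np.array([*(a*ex+b*ey),h]);q=(w-X[:3,3])@X[:3,:3]
    u,v=K[0,0]*q[0]/-q[2]+K[0,2],K[1,1]*q[1]/q[2]+K[1,2];return round((u-385+.5)*11),round((v-145+.5)*11)
a,b=.5883,.2140
for h in(.1395,.1015):print("tip",h,proj(a+.0075,b-.03,h),proj(a+.0075,b-.0475,h))
P=cloud(d,K,X)
for U,V in[(255,280),(255,340),(250,400),(245,430),(240,450),(235,465),(160,450),(180,460),(200,470),(320,360),(350,410),(350,440),(300,430)]:
    c,r=int(385+U/11),int(145+V/11);w=P[r,c];print(U,V,(w[:2]@ex).round(4),(w[:2]@ey).round(4),w[2].round(4))
E
```

```text
tip 0.1395 (262, 470) (185, 486)
tip 0.1015 (226, 596) (151, 611)
255 280 0.5961 0.1704 0.1977
255 340 0.5971 0.1733 0.1825
250 400 0.5965 0.1754 0.1626
245 430 0.5931 0.1801 0.1486
240 450 0.5947 0.177 0.1477
235 465 0.5955 0.1779 0.1417
160 450 0.5588 0.1837 0.1111
180 460 0.5677 0.1837 0.1164
200 470 0.5662 0.191 0.1096
320 360 0.5982 0.1895 0.1732
350 410 0.585 0.2087 0.1397
350 440 0.5571 0.2324 0.0965
300 430 0.5793 0.2037 0.1289
```

The tips are at z≈0.139 and clear of the lips. The plate sits about 3 to 6 mm toward the +x lip, so its foot is probably caught on the flare. I'll back out 10 mm, shift 2.5 mm toward the slot's -x, and go in again in small steps.

Request:
send_rows([
  [[1,0.012,0.003,0.02,0],[1,0.014,0.003,0.035,0],[1,0.014,0.003,0.05,0],[1,0.014,0.003,0.05,0],[1,0.014,0.003,0.05,0]],
])

```text
t: 10.75
tool_pos: [0.524, 0.3372, 0.1228]
orientation: [0.346, -3.121, 0.001]
force: [0.3, 1.1, -2.7]
opening: 0.0597
gripper_force: 15.0
```

Request:
send_rows([
  [[1,-0.005,-0.001,-0.009,0],[1,-0.01,-0.002,-0.017,0],[1,-0.015,-0.0035,-0.026,0],[1,-0.02,-0.0045,-0.035,0],[1,-0.02,-0.0045,-0.035,0]],
])

```text
t: 11.17
tool_pos: [0.5237, 0.3373, 0.1197]
orientation: [-0.344, 3.115, 0.003]
force: [6.4, -0.9, 5.9]
opening: 0.0597
gripper_force: 15.0
```

```bash
python3 - <<'E'
from h import *
ex=np.array([.9755,.2198]);ey=np.array([-.2198,.9755])
s=telemetry.read_state();T=s["tool_pos"];print(T[:2]@ex,T[:2]@ey,T[2],s["force"],s["wrist_torque"])
p,d,K,X,_=cam("scene");np.savez("scene4.npz",p=p,d=d,K=K,X=X)
P=cloud(d,K,X);a=P[...,:2]@ex;b=P[...,:2]@ey;h=P[...,2]
hsv=cv2.cvtColor(p,cv2.COLOR_BGR2HSV)
m=(abs(b-.214)<.02)&(h>.112)&(h<.16)&(abs(a-.58)<.03)
A=np.c_[h[m],np.ones(m.sum())];c=np.linalg.lstsq(A,a[m],rcond=None)[0];r=a[m]-A@c
k=abs(r)<.004;c=np.linalg.lstsq(A[k],a[m][k],rcond=None)[0];print("face tilt",np.degrees(np.arctan(c[0])),"ex@.14",c[0]*.14+c[1],k.sum())
th=np.arctan(c[0])
# band pixels
bl=(hsv[...,0]>100)&(hsv[...,0]<128)&(hsv[...,1]>110)&(h>.125)&(h<.2)&(abs(a-.59)<.04)
v,u=np.nonzero(bl);print("band h",np.percentile(h[bl],[2,50,98]).round(4),"ey",np.percentile(b[bl],[2,98]).round(4))
for uu in range(u.min()+3,u.max(),3):
    vv=v[u==uu]
    out=[]
    for y,off in((vv.min()-.5,-.01/np.cos(th)),(vv.max()+.5,0)):
        rr=X[:3,:3]@np.array([(uu-K[0,2])/K[0,0],-(y-K[1,2])/K[1,1],-1]);o=X[:3,3]
        # ex(o+t r)=c0*h+c1+off
        t=(c[0]*o[2]+c[1]+off-o[:2]@ex)/(rr[:2]@ex-c[0]*rr[2]);w=o+t*rr;out+=[(w[:2]@ex).round(4),(w[:2]@ey).round(4),w[2].round(4)]
    print(uu,out)
E
```

```text
0.5849901421099682 0.2139812654184392 0.11966273530618898 [ 6.44491608 -0.9446339   5.93752485] [ 0.06342418 -1.15622359  0.02029821]
face tilt 33.24225903774193 ex@.14 0.5818109361658521 50
band h [0.1698 0.174  0.1787] ey [0.1828 0.2424]
414 [np.float64(0.5937), np.float64(0.191), np.float64(0.1764), np.float64(0.6064), np.float64(0.1846), np.float64(0.1775)]
417 [np.float64(0.5887), np.float64(0.2026), np.float64(0.1688), np.float64(0.6011), np.float64(0.1964), np.float64(0.1695)]
420 [np.float64(0.592), np.float64(0.2073), np.float64(0.1738), np.float64(0.6045), np.float64(0.2009), np.float64(0.1746)]
423 [np.float64(0.5953), np.float64(0.2119), np.float64(0.1788), np.float64(0.5992), np.float64(0.2129), np.float64(0.1665)]
426 [np.float64(0.5985), np.float64(0.2165), np.float64(0.1837), np.float64(0.6026), np.float64(0.2174), np.float64(0.1717)]
429 [np.float64(0.5936), np.float64(0.2284), np.float64(0.1762), np.float64(0.5972), np.float64(0.2296), np.float64(0.1636)]
432 [np.float64(0.6049), np.float64(0.2256), np.float64(0.1934), np.float64(0.6007), np.float64(0.234), np.float64(0.1688)]
```

The plate has slipped about 14 mm up in the grip because its foot is blocked at the mouth (s≈0). Comparing band ends and rim in the same picture suggests the plate is about 1.5 mm too far toward +y'. I'll back out, shift -1.5 mm along y', and retry.

Request:
send_rows([
  [[1,0.01,0.002,0.018,0],[1,0.0195,0.0045,0.035,0],[1,0.021,-0.003,0.035,0],[1,0.021,-0.003,0.035,0]],
], force=25)

```text
t: 11.55
tool_pos: [0.5244, 0.3355, 0.1233]
orientation: [0.345, -3.121, 0.001]
force: [0.1, -0.7, -2.9]
opening: 0.0593
gripper_force: 25.0
```

Request:
send_rows([
  [[1,-0.005,-0.001,-0.009,0],[1,-0.01,-0.002,-0.017,0],[1,-0.015,-0.0035,-0.026,0],[1,-0.02,-0.0045,-0.035,0],[1,-0.0245,-0.0055,-0.043,0],[1,-0.0245,-0.0055,-0.043,0]],
])

```text
t: 12.05
tool_pos: [0.5241, 0.3359, 0.1195]
orientation: [-0.344, 3.113, 0.004]
force: [7.4, 0.0, 11.8]
opening: 0.0598
gripper_force: 25.0
```

```bash
python3 - <<'E'
from h import *
yaw=np.radians(12.8);ex=np.array([np.cos(yaw),np.sin(yaw)]);ey=np.array([-ex[1],ex[0]])
hs=lambda p:cv2.cvtColor(p,cv2.COLOR_BGR2HSV)
for n in("scene0","scene1","top0"):
    z=np.load(n+".npz");P=cloud(z["d"],z["K"],z["X"]);a=P[...,:2]@ex-.5515;b=P[...,:2]@ey;h=P[...,2]-.102
    x=a*.866-h*.5;s=a*.5+h*.866
    m=(abs(b-.2125)<.022)&(abs(x)<.025)&(s>-.08)&(s<.02)
    bl=(hs(z["p"])[...,1]>110)
    print(n)
    for lo in np.arange(-.021,.022,.003):
        k=m&(x>=lo)&(x<lo+.003)
        if k.sum():print("x[%.0f..]"%(lo*1e3),k.sum(),"s",(np.percentile(s[k],[10,50,90])*1e3).round(1),"blue",bl[k].mean().round(2))
    # ends along y: inside blue at rim, s>-3
    k=bl&(abs(x)<.018)&(s>-.006)&(s<.012)&(abs(b-.2125)<.05);print("ends",np.percentile(b[k],[1,3,97,99]).round(4))
E
```

```text
scene0
x[-12..] 20 s [4.2 6.4 9.1] blue 0.95
x[-9..] 26 s [0.4 5.  7.7] blue 0.85
x[-6..] 82 s [-50.4 -18.4   1.8] blue 0.04
x[-3..] 1 s [-37.4 -37.4 -37.4] blue 0.0
x[6..] 10 s [0.6 1.4 2.3] blue 0.7
x[9..] 13 s [2.9 4.9 6.7] blue 1.0
x[12..] 72 s [-36.9 -14.3   8.9] blue 0.29
x[15..] 23 s [-38.8 -34.7   7.8] blue 0.0
x[18..] 16 s [-37.5 -34.8 -32.8] blue 0.0
x[21..] 21 s [-35.7 -32.  -29.4] blue 0.0
ends [0.1731 0.174  0.2479 0.2491]
scene1
x[-21..] 1 s [-79.6 -79.6 -79.6] blue 0.0
x[-15..] 2 s [1.1 1.2 1.3] blue 0.0
x[-12..] 15 s [5.  7.8 9.4] blue 0.73
x[-9..] 30 s [2.8 6.3 8.6] blue 0.9
x[-6..] 84 s [-53.8 -20.2   1.2] blue 0.02
x[6..] 6 s [-1.1  1.6  5.4] blue 0.5
x[9..] 17 s [1.9 4.2 5.6] blue 0.88
x[12..] 64 s [-35.2 -15.5   7.1] blue 0.23
x[15..] 31 s [-38.3 -34.1   9.6] blue 0.03
x[18..] 15 s [-36.7 -34.7 -32.9] blue 0.0
x[21..] 17 s [-35.6 -32.5 -28.7] blue 0.0
ends [0.1735 0.174  0.2462 0.2473]
top0
x[-21..] 3 s [-79.5 -78.9 -78.7] blue 0.0
x[-18..] 9 s [-79.1 -77.5 -74.9] blue 0.0
x[-15..] 86 s [-67.4 -30.3   5.5] blue 0.05
x[-12..] 172 s [-69.3 -33.1  -3.7] blue 0.03
x[-9..] 7 s [-25.    2.3   4.4] blue 0.0
x[-6..] 2 s [-1.2 -0.4  0.4] blue 0.0
x[3..] 23 s [-10.8  -6.5   1.5] blue 0.0
x[6..] 47 s [-14.6  -3.8   2.9] blue 0.13
x[9..] 30 s [-0.4  4.8  7.7] blue 0.87
x[12..] 6 s [2.5 6.  7.9] blue 0.67
x[15..] 1 s [3.8 3.8 3.8] blue 0.0
ends [0.1779 0.1799 0.2515 0.2517]
```

Request:
send_rows([
  [[1,0.0085,0.002,0.015,0],[1,0,0,0.02,0],[1,-0.0085,-0.002,0.025,0],[1,-0.0085,-0.002,0.025,0]],
])

```text
t: 12.38
tool_pos: [0.5204, 0.335, 0.1218]
orientation: [-0.345, 3.118, 0.002]
force: [8.2, 1.1, 1.7]
opening: 0.0597
gripper_force: 25.0
```

```bash
cat >> h.py <<'E'
yaw=np.radians(12.8);ex=np.array([np.cos(yaw),np.sin(yaw)]);ey=np.array([-ex[1],ex[0]])
def plate():
    s=telemetry.read_state();T=s["tool_pos"];a,h=T[:2]@ex-.5515,T[2]+.040-.102
    print("grip x %.1f s %.1f ey %.4f"%((a*.866-h*.5)*1e3,(a*.5+h*.866)*1e3,T[:2]@ey),s["force"].round(1),s["wrist_torque"].round(2),s["t"],s["opening"])
    X_=[];tops=[];B=[]
    for i in range(6):
        p,d,K,X,_=cam("scene");P=cloud(d,K,X);a=P[...,:2]@ex-.5515;b=P[...,:2]@ey;h=P[...,2]-.102
        x=a*.866-h*.5;s_=a*.5+h*.866
        m=(abs(b-.2125)<.02)&(s_>.012)&(x>-.012)&(x<.025)&(s_<.1)
        X_.append(np.c_[s_[m],x[m]])
        hsv=cv2.cvtColor(p,cv2.COLOR_BGR2HSV);bl=(hsv[...,0]>100)&(hsv[...,0]<128)&(hsv[...,1]>110)&(s_>.012)&(abs(x)<.03)&(abs(b-.21)<.05)&(s_<.13)
        tops.append(np.percentile(s_[bl],97) if bl.sum()>5 else np.nan);B.append(np.percentile(b[bl],[2,98]) if bl.sum()>5 else [0,0])
    q=np.vstack(X_);k=np.ones(len(q),bool);
    for _ in range(4):
        c=np.polyfit(q[k,0],q[k,1],1);k=abs(q[:,1]-np.polyval(c,q[:,0]))<.004
    print("tilt rel %.1f deg, centre x@s=0 %.1f, x@40 %.1f, top s %.1f band ey"%(np.degrees(np.arctan(c[0])),(np.polyval(c,0)-.005)*1e3,(np.polyval(c,.04)-.005)*1e3,np.nanmean(tops)*1e3),np.mean(B,0).round(4),k.sum())
E
python3 -c "
from h import *
plate()"
```

```text
grip x -3.8 s 66.8 ey 0.2114 [8.2 1.1 1.7] [ 0.23 -1.55  0.03] 12.3833 0.05971818940046444
tilt rel -1.8 deg, centre x@s=0 1.1, x@40 -0.2, top s 91.0 band ey [0.1802 0.24  ] 828
```

```bash
cat > fit.py <<'E'
from h import *
def fit(zs,xr,sr,br=.026,tol=.004,bm=.2115):
    Q=[]
    for p,d,K,X in zs:
        P=cloud(d,K,X);a=P[...,:2]@ex-.5515;b=P[...,:2]@ey;h=P[...,2]-.102;x=a*.866-h*.5;s=a*.5+h*.866
        m=(abs(b-bm)<br)&(x>xr[0])&(x<xr[1])&(s>sr[0])&(s<sr[1]);Q.append(np.c_[s[m],b[m]-bm,x[m]])
    q=np.vstack(Q);k=np.ones(len(q),bool)
    for _ in range(5):
        A=np.c_[q[:,:2],np.ones(len(q))];c=np.linalg.lstsq(A[k],q[k,2],rcond=None)[0];r=q[:,2]-A@c;k=abs(r)<tol
    return np.degrees(c[:2]).round(2),(c[2]*1e3).round(2),k.sum(),r[k].std()*1e3
E
python3 - <<'E'
from fit import *
L=lambda n:[(lambda z:(z["p"],z["d"],z["K"],z["X"]))(np.load(n+".npz"))]
print("format: tilt deg, yawdev deg, x0 mm")
print("slot -x inner wall",fit(L("scene0")+L("scene1"),(-.009,-.001),(-.05,-.003)))
print("slot +x outer wall",fit(L("scene0")+L("scene1"),(.009,.017),(-.03,-.004)))
print("top: slot -x outer",fit(L("top0"),(-.017,-.008),(-.07,-.004)))
print("top: +x inner",fit(L("top0"),(.002,.010),(-.012,-.0)))
now=[cam("scene")[:4] for _ in range(6)]
print("plate front now",fit(now,(-.005,.015),(.013,.06),.022))
# white-pixel depth below: lowest visible s of plate front and lip
for b0 in(.185,.19,.2,.21,.22,.23,.24):
    s_=[]
    for p,d,K,X in now:
        P=cloud(d,K,X);a=P[...,:2]@ex-.5515;b=P[...,:2]@ey;h=P[...,2]-.102;x=a*.866-h*.5;s=a*.5+h*.866
        bl=cv2.cvtColor(p,cv2.COLOR_BGR2HSV)[...,1]>110
        m=(abs(b-b0)<.003)&(abs(x)<.025)&bl&(s>.05);s_.append([np.min(s[m]) if m.any() else np.nan,np.max(s[m]) if m.any() else np.nan])
    print(b0,"band s min/max",(np.nanmedian(s_,0)*1e3).round(1))
E
```

```text
format: tilt deg, yawdev deg, x0 mm
slot -x inner wall (array([-0.05,  0.01]), np.float64(-4.2), np.int64(119), np.float64(0.4552055483764057))
slot +x outer wall (array([0.31, 0.22]), np.float64(13.98), np.int64(72), np.float64(0.3645992304087234))
top: slot -x outer (array([0.54, 0.47]), np.float64(-11.15), np.int64(235), np.float64(0.9640220774386165))
top: +x inner (array([ 4.48, -0.1 ]), np.float64(6.88), np.int64(48), np.float64(1.3282284812457912))
plate front now (array([0.48, 0.3 ]), np.float64(4.55), np.int64(356), np.float64(0.41972580396870146))
0.185 band s min/max [84.2 89.8]
0.19 band s min/max [84.1 90. ]
0.2 band s min/max [84.  90.9]
0.21 band s min/max [82.8 90.4]
0.22 band s min/max [84.3 89.7]
0.23 band s min/max [82.2 90.3]
0.24 band s min/max [ 69.9 160.2]
```

The plane fits settle it. The slot's yaw and tilt match, but in the scene camera the slot centre is at x=+1.8 mm and the plate centre at -0.45 mm, so the foot rests on the -x flare. I'll back out, shift by that amount, and measure again while free.

Request:
send_rows([
  [[1,0.0195,0.0045,0.0345,0],[1,0.0195,0.0045,0.0345,0],[1,0.036,0.012,0.0245,0],[1,0.036,0.012,0.0245,0],[1,0.036,0.012,0.0245,0]],
])

```text
t: 13.4
tool_pos: [0.5248, 0.3366, 0.1239]
orientation: [0.346, -3.12, 0.001]
force: [-0.7, 0.0, -2.6]
opening: 0.0596
gripper_force: 25.0
```

```bash
python3 - <<'E'
from fit import *
plate()
now=[cam("scene")[:4] for _ in range(6)]
print("plate front now",fit(now,(-.005,.02),(.016,.065),.022))
E
```

```text
grip x -0.8 s 71.1 ey 0.2119 [-0.7  0.  -2.6] [ 0.04 -0.05 -0.01] 13.4 0.05959026164735529
tilt rel -1.3 deg, centre x@s=0 3.6, x@40 2.7, top s 95.5 band ey [0.1802 0.2409] 826
plate front now (array([ 0.9 , -0.14]), np.float64(7.06), np.int64(339), np.float64(0.41639029623758017))
```

Request:
send_rows([
  [[1,-0.006,-0.0015,-0.009,0],[1,-0.011,-0.0025,-0.017,0],[1,-0.016,-0.0035,-0.026,0],[1,-0.021,-0.0045,-0.035,0],[1,-0.0255,-0.0055,-0.043,0],[1,-0.0255,-0.0055,-0.043,0]],
])

```text
t: 14.5
tool_pos: [0.5199, 0.3355, 0.1159]
orientation: [0.346, -3.122, 0.001]
force: [-0.2, -0.4, -2.0]
opening: 0.0596
gripper_force: 25.0
```

No resistance, so it is entering. I'll continue along the slot.

Request:
send_rows([
  [[1,-0.01,-0.002,-0.0175,0],[1,-0.02,-0.0045,-0.035,0],[1,-0.03,-0.0065,-0.0525,0],[1,-0.039,-0.009,-0.069,0],[1,-0.039,-0.009,-0.069,0]],
])

```text
t: 14.92
tool_pos: [0.5116, 0.3335, 0.1015]
orientation: [0.346, -3.121, 0.001]
force: [-0.8, -0.4, -1.2]
opening: 0.0601
gripper_force: 25.0
```

Request:
send_rows([
  [[1,-0.01,-0.002,-0.0175,0],[1,-0.02,-0.0045,-0.035,0],[1,-0.03,-0.0065,-0.0525,0],[1,-0.034,-0.0075,-0.0605,0],[1,-0.034,-0.0075,-0.0605,0],[1,-0.034,-0.0075,-0.0605,0]],
])

```text
t: 15.42
tool_pos: [0.5057, 0.3324, 0.0905]
orientation: [0.346, -3.122, 0.0]
force: [0.1, 0.4, -2.4]
opening: 0.0595
gripper_force: 25.0
```

```bash
python3 -c "
from h import *
plate()"
```

```text
grip x -1.0 s 32.3 ey 0.2121 [ 0.1  0.4 -2.4] [ 0.07 -0.05  0.03] 15.4167 0.05953120976055558
tilt rel -5.7 deg, centre x@s=0 5.4, x@40 1.4, top s 57.3 band ey [0.1803 0.2411] 571
```

The foot is now about 30 mm in, with no load. I'll release so it slides onto the shoe, then go up and close the fingers.

Request:
send_rows([
  [[-0.3,0,0,0,0],[-0.3,0,0,0,0],[-0.3,0,0,0,0],[-0.3,0,0,0,0],[-0.3,0,0,0,0],[-0.3,0,0,0,0],[-0.3,0.02,0.005,0.15,0],[-0.3,0.04,0.01,0.3,0],[-0.3,0.06,0.015,0.4,0],[1,0.06,0.015,0.4,0],[1,0.06,0.015,0.4,0],[1,0.06,0.015,0.4,0],[1,0.06,0.015,0.4,0],[1,0.06,0.015,0.4,0],[1,0.06,0.015,0.4,0],[1,0.06,0.015,0.4,0],[1,0.06,0.015,0.4,0],[1,0.06,0.015,0.4,0],[1,0.06,0.015,0.4,0],[1,0.06,0.015,0.4,0]],
])

```text
t: 17.38
tool_pos: [0.5179, 0.3354, 0.1707]
orientation: [-0.346, 3.122, -0.0]
force: [0.3, 1.1, 0.4]
opening: 0.0001
gripper_force: 0.0
```

```bash
python3 - <<'E'
from fit import *
plate()
now=[cam("scene")[:4] for _ in range(4)]
print("plate front",fit(now,(-.002,.016),(.012,.045),.022))
B=cv2.resize(now[0][0][135:195,385:445],None,fx=9,fy=9,interpolation=cv2.INTER_CUBIC)
cv2.imwrite("pics/rel.png",np.clip(B.astype(float)*1.5,0,255).astype(np.uint8))
E
```

```text
grip x -30.3 s 108.0 ey 0.2123 [0.3 1.1 0.4] [ 0.01 -0.01  0.02] 17.3833 0.00011505868082608433
tilt rel -22.3 deg, centre x@s=0 9.5, x@40 -6.8, top s 30.7 band ey [0.1797 0.238 ] 401
plate front (array([-18.7,   0.8]), np.float64(13.03), np.int64(265), np.float64(2.1459624035824194))
```

View pics/rel.png

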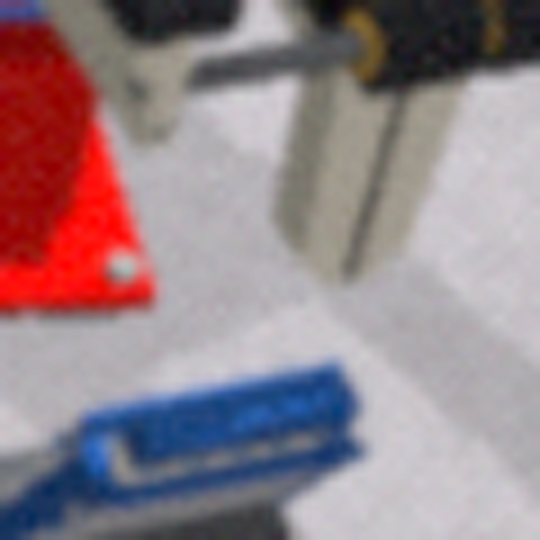

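The plate dropped onto the shoe: top at s≈28 mm (band from (85,410) to (350,370)), and the closed fingers are above it. I'll line the tips up over its top edge, then push along the slot.

Request:
send_rows([
  [[1,-0.04,-0.009,0,0],[1,-0.0775,-0.0175,-0.1,0],[1,-0.0775,-0.0175,-0.2,0],[1,-0.0775,-0.0175,-0.25,0],[1,-0.0775,-0.0175,-0.27,0],[1,-0.0775,-0.0175,-0.27,0],[1,-0.0775,-0.0175,-0.27,0]],
])

```text
t: 18.47
tool_pos: [0.5026, 0.332, 0.1173]
orientation: [-0.346, 3.122, 0.0]
force: [-0.5, 0.1, 0.7]
opening: 0.0003
gripper_force: 0.0
```

Request:
send_rows([
  [[1,-0.0098,-0.0022,-0.0173,0],[1,-0.0195,-0.0044,-0.0346,0],[1,-0.0293,-0.0066,-0.052,0],[1,-0.0293,-0.0066,-0.052,0]],
])

```text
t: 18.8
tool_pos: [0.4964, 0.3307, 0.1061]
orientation: [-0.346, 3.122, 0.0]
force: [0.5, -0.6, 1.0]
opening: 0.0006
gripper_force: 0.3
```

Request:
send_rows([
  [[1,-0.0098,-0.0022,-0.0173,0],[1,-0.0195,-0.0044,-0.0346,0],[1,-0.0293,-0.0066,-0.052,0],[1,-0.0293,-0.0066,-0.052,0]],
])

```text
t: 19.13
tool_pos: [0.4921, 0.3302, 0.0979]
orientation: [-0.345, 3.118, 0.003]
force: [1.5, 1.0, 7.7]
opening: 0.0005
gripper_force: 4.0
```

Request:
send_rows([
  [[1,-0.0098,-0.0022,-0.0173,0],[1,-0.0195,-0.0044,-0.0346,0],[1,-0.0195,-0.0044,-0.0346,0],[1,-0.0195,-0.0044,-0.0346,0]],
])

```text
t: 19.47
tool_pos: [0.4899, 0.3299, 0.0933]
orientation: [-0.345, 3.115, 0.005]
force: [1.9, 0.1, 17.4]
opening: 0.0008
gripper_force: 8.3
```

```bash
python3 -c "
from h import *
plate()"
```

```text
grip x -16.2 s 26.8 ey 0.2132 [ 1.9  0.1 17.4] [ 0.02 -0.27  0.02] 19.4667 0.0007800848154843888
tilt rel -29.5 deg, centre x@s=0 4.0, x@40 -18.6, top s 17.0 band ey [0.1803 0.2379] 578
```

Request:
send_rows([
  [[1,-0.0098,-0.0022,-0.0173,0],[1,-0.0195,-0.0044,-0.0346,0],[1,-0.0195,-0.0044,-0.0346,0],[1,-0.0195,-0.0044,-0.0346,0]],
])

```text
t: 20.1
tool_pos: [0.4901, 0.3301, 0.0928]
orientation: [-0.343, 3.106, 0.008]
force: [-2.8, -6.9, 46.8]
opening: 0.0002
gripper_force: 23.7
```

```bash
python3 -c "
from h import *
plate()"
```

```text
grip x -15.7 s 26.5 ey 0.2133 [-2.8 -6.9 46.8] [-1.38  0.43 -0.03] 20.1 0.00020989258332320966
tilt rel -30.4 deg, centre x@s=0 4.5, x@40 -19.0, top s 17.2 band ey [0.1814 0.2387] 587
```

A hard stop at 47 N. It is either home or the tips are on the -x lip, since the tip overlaps the lip there. I'll lift, measure the top, and shift the tips toward +x.

Request:
send_rows([
  [[1,0,0,0.06,0],[1,0.03,0.007,0.1,0],[1,0.0926,0.021,0.25,0],[1,0.0926,0.021,0.35,0],[1,0.0926,0.021,0.35,0],[1,0.0926,0.021,0.35,0]],
])

```text
t: 20.9
tool_pos: [0.5022, 0.3321, 0.1529]
orientation: [-0.345, 3.121, 0.001]
force: [0.1, 1.3, -0.0]
opening: 0.0006
gripper_force: 0.0
```

```bash
cat > top.py <<'E'
from fit import *
plate()
now=[cam("scene")[:4] for _ in range(6)]
def med(zs,xs,sr):
    out=[]
    for p,d,K,X in zs:
        P=cloud(d,K,X);a=P[...,:2]@ex-.5515;b=P[...,:2]@ey;h=P[...,2]-.102;x=a*.866-h*.5;s=a*.5+h*.866
        bl=cv2.cvtColor(p,cv2.COLOR_BGR2HSV)[...,1]>90
        m=(abs(b-.2108)<.022)&(x>xs[0])&(x<xs[1])&(s>sr[0])&(s<sr[1])&bl;out.append(s[m])
    o=np.concatenate(out)*1e3;return len(o),np.percentile(o,[10,25,50,75,90]).round(1) if len(o) else 0
for lo in range(-14,17,2):print(lo,med(now,(lo/1e3,lo/1e3+.002),(-.01,.04)))
E
python3 top.py
```

```text
grip x -35.2 s 84.6 ey 0.2126 [ 0.1  1.3 -0. ] [ 0.03 -0.01 -0.01] 20.9 0.0006472033661314298
tilt rel 12.6 deg, centre x@s=0 -4.6, x@40 4.4, top s 17.1 band ey [0.1802 0.2379] 180
-14 (0, 0)
-12 (46, array([3.9, 5.2, 6.6, 7.4, 8.7]))
-10 (104, array([1.8, 4.5, 6.7, 8.3, 9.9]))
-8 (108, array([0.7, 2. , 4. , 6.1, 7.9]))
-6 (59, array([0.6, 1.8, 3.7, 5.1, 6.4]))
-4 (27, array([ 8.3,  9.2, 10.9, 11.6, 12.4]))
-2 (84, array([ 9.9, 11.3, 12.3, 13.6, 15.5]))
0 (82, array([ 9.6, 10.9, 12.7, 13.6, 15. ]))
2 (83, array([ 9.8, 10.9, 12.3, 13.5, 14.9]))
4 (89, array([10.3, 11.2, 12.9, 14.5, 16.3]))
6 (137, array([-0.3,  4.8, 11.1, 12.6, 14.2]))
8 (105, array([ 0.3,  1.8,  3.7,  8.2, 12. ]))
10 (64, array([3.1, 4. , 4.6, 6.1, 7. ]))
12 (77, array([3.2, 5.1, 6.4, 8. , 9. ]))
14 (47, array([ 5.8,  6.4,  7.3,  8.7, 10. ]))
16 (1, array([11.7, 11.7, 11.7, 11.7, 11.7]))
```

The plate's top face reads s≈12.4 mm and the lips (true 5 mm) read about 7, so the top is about 10.4 mm and the plate is home. One more push with the tips shifted will confirm it.

Request:
send_rows([
  [[1,0,0,-0.15,0],[1,0,0,-0.24,0],[1,-0.01,-0.002,-0.275,0],[1,-0.02,-0.0045,-0.295,0],[1,-0.03,-0.007,-0.32,0],[1,-0.034,-0.008,-0.335,0],[1,-0.034,-0.008,-0.335,0],[1,-0.034,-0.008,-0.335,0]],
])

```text
t: 22.17
tool_pos: [0.4981, 0.3308, 0.0921]
orientation: [-0.344, 3.114, 0.002]
force: [-6.6, -9.7, 29.4]
opening: 0.0004
gripper_force: 14.7
```

Request:
send_rows([
  [[1,0,0,0.06,0],[1,0.02,0,0.2,0],[1,0.03,0,0.4,0],[1,0.03,0,0.5,0],[1,0.03,0,0.5,0],[1,0.03,0,0.5,0]],
])

```text
t: 22.67
tool_pos: [0.5019, 0.331, 0.1881]
orientation: [-0.345, 3.118, 0.003]
force: [-0.4, -0.1, -0.9]
opening: 0.0007
gripper_force: 0.0
```

```bash
python3 top.py
```

```text
grip x -53.3 s 114.9 ey 0.2115 [-0.4 -0.1 -0.9] [-0.    0.04  0.01] 22.6667 0.0007049992438570749
tilt rel 15.7 deg, centre x@s=0 -6.5, x@40 4.7, top s 16.5 band ey [0.1814 0.2373] 139
-14 (1, array([0.9, 0.9, 0.9, 0.9, 0.9]))
-12 (52, array([3.5, 4.2, 5.6, 6.9, 8.5]))
-10 (99, array([2.6, 4.1, 6.1, 8.6, 9.9]))
-8 (107, array([0.6, 1.9, 4.6, 6.3, 7.7]))
-6 (57, array([0.9, 2.5, 3.6, 4.7, 6.6]))
-4 (32, array([ 8.8,  9.6, 11.1, 12.1, 12.8]))
-2 (89, array([ 9.1, 10.2, 11.7, 13.2, 14.5]))
0 (84, array([ 9.1, 10.2, 11.8, 13.1, 14.6]))
2 (86, array([ 8.8,  9.6, 11.3, 13.4, 15.1]))
4 (83, array([ 8.6, 10.3, 11.7, 13.3, 14.4]))
6 (136, array([ 0.4,  5.3, 10.5, 12.7, 14.3]))
8 (105, array([ 0.6,  1.5,  3.9,  8.1, 12.3]))
10 (63, array([2.3, 4.3, 5.5, 6.5, 7.7]))
12 (80, array([ 3.6,  5.4,  7.2,  8.5, 10. ]))
14 (49, array([ 3.6,  5.8,  7.4,  9.6, 10.9]))
16 (0, 0)
```

```bash
python3 -c "
from h import *
print(order.close_job())"
```

```text
the job is handed in; nothing more can be done
None
```

The blue-banded plate is in the blue holder's leaning slot, band end up, pushed to a hard stop that measures within about 1 mm of the floor, and released; the job is handed in, but no verdict came back.

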